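# Nest the washed beakers on the lab bench

### The arm

A 6-joint arm with a two-finger parallel gripper is mounted at the origin on the work surface. World frame = base frame: x ahead of the robot, y to its left, z up, the work surface at z = 0. Lengths are in m, angles in rad, forces in N, time in s.
With the tool pointing down it reaches from about 0.375 to 0.9 m from the base axis. Payload 3.1 kg.
Tool frame: the origin (TCP) lies between the finger pads; the fingertips stand 11 mm ahead of it and the grasp point (between the pads) lies 8 mm behind it; z points along the fingers, y is the line along which they close (so a half turn about z gives the same grasp; the last joint's range is limited). The gripper opens to 87 mm and grips with 3 to 60 N. Pads are 19 mm wide; open, the fingers measure 117 mm over their backs; the gripper's body (75 mm by 190 mm) begins 51 mm behind the grasp point.
Start: joints at [1.111, 0.527, 1.433, -0, 1.181, -0.178], TCP at [0.174, 0.6, 0.234] pointing down, gripper open.
Joint ranges: [-3.08, 3.08], [-0.75, 2.2], [0.22, 2.44], [-1.43, 4.57], [0, 2.65], [-2.85, 2.85]. Speed limits (rad/s): [2.79, 2.79, 3.14, 3.14, 3.14, 3.14].

### API

Orientations are given as a unit quaternion [x, y, z, w].
In Python, from rig import robot gives the robot as it stands.
- The arm moves only by the tool move_arm, never from a script. Its argument "moves" is text: rows parted by semicolons, each of 7 numbers parted by spaces: the shift along the tool's x, y, z in units of 100 mm (1.0 is 100 mm), then the turn, a rotation vector about the tool's x, y, z in units of 90 degrees (1.0 is 90 degrees), then the opening, from 0 (shut) to 1 (fully open). A call has 1 to 12 rows; each row is the pose to reach, as a shift and turn from the pose commanded when the call began, along the tool's axes at that moment; what a row does not reach only later rows make up. A row lasts 1/10 s, in which the tool goes at most 50 mm and 8.59 degrees, less where a joint would pass 70% of its speed; a pose out of reach is approached as far as the arm can. A call with a number of a shift or a turn outside -1 to 1 is refused whole. A call with a gripper value outside its range is refused whole. The fingers move at their own pace and stop on an object; "squeeze" is the grip in N (left out, the last holds). Time passes only in rows, so rows that repeat a pose let the fingers close. It gives the time, the measured TCP pose, the force, the opening and the grip force at its end, in the units of the state.
- robot.get_obs(): the state, without advancing time (a new reading comes with each control period).
- robot.camera(name): name is "scene" or "top"; returns a dict with "image" (384x512x3 uint8, red, green, blue), "intrinsics" (3x3 intrinsics, pixels), "extrinsics" (4x4, takes a point from world to camera coordinates). Camera axes: x right, y up, looking along -z (the intrinsics and any distortion apply to the point x, -y, -z); pixel columns grow to the right and rows downward; lengths in m; the calibration is good to about 2 mm. A picture is of the moment at which its call begins. There is no depth.
- robot.hand_in(): hands the job in; it is judged then, once.
The state is a dict: "time": time; "q": joint angles; "joint_velocities": joint speeds; "joint_torque": joint torques, N m; "position": TCP position; "tool_rot": TCP orientation; "ft_force": force on the tool from outside, world axes, zero at the start; "moment": the same for the moment, N m; "grip_width": finger opening in m; "grip_force": force on a finger pad.
Only numpy, scipy, OpenCV 4.12 (cv2) and the standard library are available. Lean on these libraries where they do the work, as an engineer would, in place of code of your own. Each camera call takes 0.05 s, during which the arm holds its last target. There are 200 camera calls.

### The job

Three washed blue beakers stand upturned on the bench pad. Keeping them upturned, first lower the medium one over the small one, then the large one over the medium one, so that all three end one inside another with their rims down on the bench. Set each down rather than dropping it, and leave the yellow beaker where it stands.

Things in the scene. Friction and masses are not known exactly. Their poses are not given: they have to be found in the camera images.
- large_beaker: Upturned blue plastic beaker, largest of three blue ones: 110 mm tall, 60 mm across the flat closed base on top, tapering out evenly to 80 mm at the open rim below (plus a 2 mm bead at the rim); wall 2.5 mm, base 3 mm, about 80 g. Origin: centre of the mouth, on the bench at the start; z up, base top 110 mm above it; round, yaw is free. To be placed last, over the medium one.
- medium_beaker: Upturned blue plastic beaker, middle of three blue ones: 85 mm tall, 46 mm across the flat closed base on top, tapering out evenly to 62 mm at the open rim below (plus a 2 mm bead at the rim); wall 2.5 mm, base 3 mm, about 50 g. Origin: centre of the mouth, on the bench at the start; z up, base top 85 mm above it; round, yaw is free. To be placed first, over the small one.
- small_beaker: Upturned blue plastic beaker, smallest of three blue ones: 62 mm tall, 32 mm across the flat closed base on top, tapering out evenly to 46 mm at the open rim below (plus a 2 mm bead at the rim); wall 2.5 mm, base 3 mm, about 35 g. Origin: centre of the mouth, on the bench at the start; z up, base top 62 mm above it; round, yaw is free. The nest is built over this one.
- yellow_beaker: Upturned yellow plastic beaker, odd one out, shaped like the medium blue one: 85 mm tall, 46 mm across the flat closed base on top, tapering out evenly to 62 mm at the open rim below (plus a 2 mm bead at the rim); wall 2.5 mm, base 3 mm, about 50 g. Origin: centre of the mouth, on the bench at the start; z up, base top 85 mm above it; round, yaw is free. Stays put. Beakers start 130 mm or more apart, other objects 100 mm from their centres.

How it is judged:
On the way, in this order (a step that is already met when the one before it is completed fails the run):
1. the medium blue beaker stands on the bench over the small one (horizontal distance between medium_beaker and small_beaker below 0.015 m and height (world z) of each of medium_beaker, small_beaker below 0.006 m and angle between each of medium_beaker, small_beaker's own z axis and vertical below 0.12 rad), for 0.2 s.
2. the large blue beaker stands on the bench over the medium one (horizontal distance between large_beaker and medium_beaker below 0.015 m and height (world z) of each of large_beaker, medium_beaker below 0.006 m and angle between each of large_beaker, medium_beaker's own z axis and vertical below 0.12 rad), for 0.2 s.
At the end, for the whole second after the job is handed in: the medium blue beaker stands over the small one and the large over the medium, their axes within 15 mm of one another, all three upturned with the rim within 6 mm of the bench, upright to 0.12 rad (7 degrees), released and at rest (all of step 2 and horizontal distance between medium_beaker and small_beaker below 0.015 m and height (world z) of small_beaker below 0.006 m and angle between small_beaker's own z axis and vertical below 0.12 rad and linear speed of each of small_beaker, medium_beaker, large_beaker below 0.02 m/s); the robot touches nothing.
It fails at once if the yellow beaker is moved by more than 20 mm (distance of yellow_beaker from where it was at the start of the episode above 0.02 m).
It fails at once if the medium blue beaker is let fall from more than about 2 cm, or thrown or knocked about as fast (over 0.6 m/s out of the fingers) (contact force between the fingers and medium_beaker below 0.1 N and linear speed of medium_beaker above 0.6 m/s).
It fails at once if the large blue beaker is let fall from more than about 2 cm, or thrown or knocked about as fast (over 0.6 m/s out of the fingers) (contact force between the fingers and large_beaker below 0.1 N and linear speed of large_beaker above 0.6 m/s).
It also fails if it takes over 56 s, if anything falls off the work surface, if the arm or the gripper's body presses on something with over 40 N, if the wrist force passes 120 N, or if a joint passes its speed limit or range.

## Working session

There is one attempt and no reset: what is moved stays moved. The work goes in short steps, Python scripts to look and compute and a tool call to move; the robot and the scene stay as the last step left them, time stands still between calls to the robot, and variables do not carry over. Pictures are saved under pics/ and viewed, at most 10 in all, crops included, and the job is handed in when it is done.

Besides the shell and the picture viewer there is one more tool, called after "Emit:" by a JSON object that holds its "op" and its "data". move_arm: Moves the arm, as the interface text tells. Shifts and turns lie within -1 to 1; 1 stands for 100 mm of shift or 90 degrees of turn. Its arguments: {"type":"object","properties":{"moves":{"type":"string"},"squeeze":{"type":"number"}},"required":["moves"]}

```bash
mkdir -p pics; ls; python3 - <<'E'
from rig import robot
import cv2,numpy as np,pickle
d={}
for n in("scene","top"):
    c=robot.camera(n);d[n]=c;cv2.imwrite(f"pics/{n}0.png",c["image"][:,:,::-1])
    print(n,c["intrinsics"],c["extrinsics"])
cv2.imwrite("pics/both0.png",np.vstack([d[n]["image"] for n in d])[:,:,::-1][::1,::1])
im=np.hstack([d[n]["image"] for n in d])[:,:,::-1]
cv2.imwrite("pics/both0.png",cv2.resize(im,(800,300)))
pickle.dump(d,open("d0.pkl","wb"))
o=robot.get_obs();print(o)
E
```

```text
pics
scene [[405.88838564   0.         256.67916447]
 [  0.         405.88838564 186.39216714]
 [  0.           0.           1.        ]] [[ 0.58477131  0.81119506  0.00225584 -0.32946636]
 [-0.63009069  0.45246249  0.63108115  0.31565561]
 [ 0.51090923 -0.37045953  0.77571354 -1.29186443]
 [ 0.          0.          0.          1.        ]]
top [[410.61125334   0.         258.79693023]
 [  0.         410.61125334 186.24165422]
 [  0.           0.           1.        ]] [[-9.98020417e-04 -9.99670617e-01  2.56448958e-02 -1.36294133e-02]
 [ 9.91552847e-01  2.33686795e-03  1.29682266e-01 -5.12253786e-01]
 [-1.29699480e-01  2.55576950e-02  9.91223915e-01 -9.55043545e-01]
 [ 0.00000000e+00  0.00000000e+00  0.00000000e+00  1.00000000e+00]]
{'time': 0.1, 'q': array([ 1.11051415e+00,  5.28364659e-01,  1.43376017e+00, -3.91960358e-05,
        1.18139556e+00, -1.78516206e-01]), 'joint_velocities': array([-0.00050283, -0.0021373 , -0.00419492,  0.00123476, -0.00095711,
        0.00150443]), 'joint_torque': array([ 1.77210090e-04, -4.40984166e+01, -1.77149856e+01,  6.34724647e-02,
        5.33563877e-02, -5.64312654e-05]), 'position': array([0.17348979, 0.59978159, 0.23267917]), 'tool_rot': array([ 1.40409959e-01,  9.90092982e-01, -9.20812264e-04, -2.85444453e-04]), 'ft_force': array([-0.24461378,  1.13753353,  1.16648086]), 'moment': array([-0.02217005,  0.04351583,  0.05542089]), 'grip_force': 0.0, 'grip_width': 0.08692294422250207}
```

View pics/top0.png

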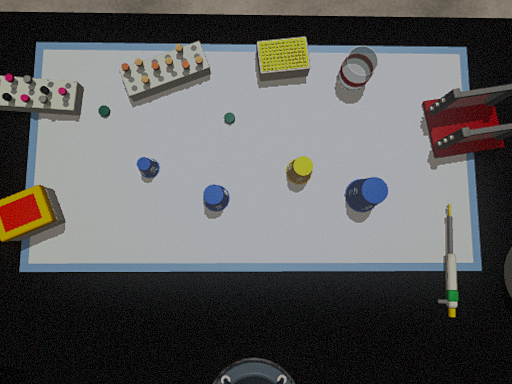

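View pics/scene0.png

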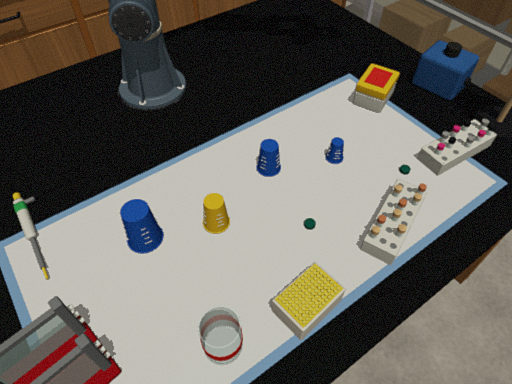

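The top view shows small at about (148,165), medium (216,197), yellow (301,168) and large (368,193); the scene view shows the same beakers at (336,150), (269,157), (215,213) and (142,226). Next I'll find the bright top faces and cast rays onto their known heights.

```bash
cat > h.py <<'E'
import cv2,numpy as np
H=dict(small=.062,medium=.085,large=.110,yellow=.085)
D=dict(small=.032,medium=.046,large=.060,yellow=.046)
def ray(c,u,v,z):
    K,E=c["intrinsics"],c["extrinsics"];R,t=E[:3,:3],E[:3,3]
    p=np.linalg.inv(K)@[u,v,1];d=R.T@(p*[1,-1,-1]);o=-R.T@t
    return o+d*(z-o[2])/d[2]
def proj(c,P):
    K,E=c["intrinsics"],c["extrinsics"];p=K@((E[:3,:3]@P+E[:3,3])*[1,-1,-1]);return p[:2]/p[2]
def face(c,u,v,h,color="b",r=35):
    """bright top face near u,v -> centre px, world centre, diameter"""
    im=c["image"];hsv=cv2.cvtColor(im,cv2.COLOR_RGB2HSV)
    lo,hi=((100,120,30),(130,255,255)) if color=="b" else ((20,120,60),(35,255,255))
    m=cv2.inRange(hsv,lo,hi);w=np.zeros_like(m);cv2.circle(w,(int(u),int(v)),r,255,-1);m&=w
    V=hsv[:,:,2]
    t,_=cv2.threshold(V[m>0].reshape(-1,1),0,255,cv2.THRESH_OTSU)
    b=((V>t)&(m>0)).astype(np.uint8)
    b=cv2.morphologyEx(b,cv2.MORPH_OPEN,np.ones((3,3),np.uint8))
    k=max(cv2.findContours(b,0,cv2.CHAIN_APPROX_NONE)[0],key=cv2.contourArea)
    b=cv2.drawContours(np.zeros_like(b),[k],-1,1,-1);M=cv2.moments(b,True)
    x,y=M["m10"]/M["m00"],M["m01"]/M["m00"]
    pts=np.array([ray(c,a,bb,h)[:2] for a,bb in k[:,0]])
    return (x,y),ray(c,x,y,h),np.ptp(pts,axis=0),t
E
python3 - <<'E'
from h import *;import pickle
d=pickle.load(open("d0.pkl","rb"));np.set_printoptions(precision=4,suppress=True)
for n,a,b in(("small",(148,165),(336,150)),("medium",(216,197),(269,157)),("yellow",(301,168),(215,213)),("large",(368,193),(142,226))):
    for cam,p in(("top",a),("scene",b)):
        px,P,s,t=face(d[cam],*p,H[n],"y" if n=="yellow" else "b");print(n,cam,np.round(px,1),P,s,t)
E
```

```text
small top [143.3 163.4] [0.5618 0.2574 0.062 ] [0.0262 0.026 ] 113.0
small scene [337.3 141.4] [0.5629 0.2575 0.062 ] [0.0284 0.0278] 125.0
medium top [213.  194.1] [0.4873 0.0921 0.085 ] [0.0411 0.0409] 132.0
medium scene [269. 145.] [0.4885 0.0916 0.085 ] [0.0425 0.0412] 126.0
yellow top [302.8 165.6] [ 0.5537 -0.1133  0.085 ] [0.0421 0.0418] 137.0
yellow scene [213.2 200.7] [ 0.5552 -0.1132  0.085 ] [0.0439 0.0427] 169.0
large top [374.2 190. ] [ 0.4945 -0.2692  0.11  ] [0.054  0.0568] 119.0
large scene [134.  210.1] [ 0.4966 -0.2698  0.11  ] [0.0566 0.0576] 126.0
```

The two views agree to about 2 mm and the face sizes match. Measured centres: small (0.562, 0.2575), medium (0.488, 0.092), large (0.4955, -0.2695). I'm heading for the medium beaker.

Emit:
{"op": "move_arm", "data": {"moves": "-0.33 -0.3 0 0 0 0 1; -0.66 -0.6 0 0 0 0 1; -1 -0.9 0 0 0 0 1; -1 -0.9 0 0 0 0 1", "squeeze": 15}}

```text
time: 0.5
position: [0.2464, 0.4816, 0.2329]
tool_rot: [0.143, 0.99, -0.002, -0.0]
ft_force: [-0.1, 1.3, 0.3]
grip_width: 0.087
grip_force: 0.0
```

Emit:
{"op": "move_arm", "data": {"moves": "-0.33 -0.3 0 0 0 0 1; -0.66 -0.6 0 0 0 0 1; -1 -0.9 0 0 0 0 1; -1 -0.9 0 0 0 0 1"}}

```text
time: 0.9
position: [0.3179, 0.3687, 0.2333]
tool_rot: [0.143, 0.99, -0.001, 0.0]
ft_force: [0.1, 0.6, -0.8]
grip_width: 0.0868
grip_force: 0.0
```

Emit:
{"op": "move_arm", "data": {"moves": "-0.33 -0.3 0 0 0 0 1; -0.66 -0.6 0 0 0 0 1; -1 -0.9 0 0 0 0 1; -1 -0.9 0 0 0 0 1"}}

```text
time: 1.3
position: [0.39, 0.2553, 0.2336]
tool_rot: [0.143, 0.99, -0.0, 0.001]
ft_force: [-0.8, 0.3, 0.6]
grip_width: 0.0871
grip_force: 0.0
```

Emit:
{"op": "move_arm", "data": {"moves": "-0.33 -0.3 0 0 0 -0.09 1; -0.66 -0.6 0 0 0 -0.18 1; -1 -0.9 0 0 0 -0.18 1; -1 -0.9 0 0 0 -0.18 1; -1 -0.9 0 0 0 -0.18 1"}}

```text
time: 1.8
position: [0.4581, 0.1438, 0.2333]
tool_rot: [0.001, 1.0, 0.0, -0.0]
ft_force: [-0.2, 0.9, -0.1]
grip_width: 0.0875
grip_force: 0.0
```

Emit:
{"op": "move_arm", "data": {"moves": "-0.15 -0.26 0 0 0 0 1; -0.3 -0.52 0.2 0 0 0 1; -0.3 -0.52 0.6 0 0 0 1; -0.3 -0.52 0.95 0 0 0 1; -0.3 -0.52 0.95 0 0 0 1;-0.3 -0.52 0.95 0 0 0 1"}}

```text
time: 2.4
position: [0.487, 0.0932, 0.1385]
tool_rot: [-0.002, 1.0, 0.0, -0.001]
ft_force: [0.7, -0.1, -0.4]
grip_width: 0.0867
grip_force: 0.0
```

```bash
python3 - <<'E'
from rig import robot
from h import *
c=robot.camera("scene");cv2.imwrite("pics/s1.png",cv2.resize(c["image"][60:260,130:430,::-1],None,fx=2,fy=2));print(robot.get_obs()["position"],proj(c,robot.get_obs()["position"]))
E
```

```text
[0.48817705 0.09287077 0.13955496] [269.94478189 128.50057868]
```

View pics/s1.png

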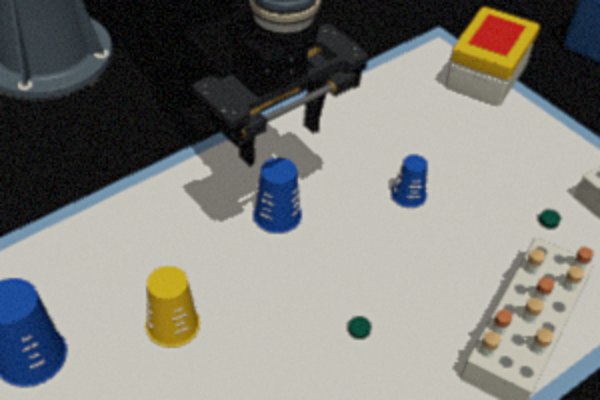

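The crop shows the open fingers straddling the medium beaker (crop px 278,195), spread along y and centred over it, with clear space on both sides. I'll go down and grip.

Emit:
{"op": "move_arm", "data": {"moves": "0 0 0.3 0 0 0 1; 0 0 0.6 0 0 0 1; 0 0 0.87 0 0 0 1; 0 0 0.87 0 0 0 1; 0 0 0.87 0 0 0 0.5; 0 0 0.87 0 0 0 0.4; 0 0 0.87 0 0 0 0.3; 0 0 0.87 0 0 0 0.3; 0 0 0.87 0 0 0 0.3; 0 0 0.87 0 0 0 0.3", "squeeze": 15}}

```text
time: 3.45
position: [0.4884, 0.0914, 0.0522]
tool_rot: [-0.0, 1.0, 0.0, 0.001]
ft_force: [0.0, 0.7, 4.5]
grip_width: 0.0527
grip_force: 15.1
```

Emit:
{"op": "move_arm", "data": {"moves": "0 0 -0.1 0 0 0 0.3; 0 0 -0.3 0 0 0 0.3; 0 0 -0.5 0 0 0 0.3; 0 0 -0.7 0 0 0 0.3; 0 0 -0.9 0 0 0 0.3; 0 0 -1 0 0 0 0.3; 0 0 -1 0 0 0 0.3"}}

```text
time: 4.15
position: [0.4887, 0.0913, 0.1529]
tool_rot: [-0.001, 1.0, -0.0, 0.002]
ft_force: [0.7, 0.4, -1.6]
grip_width: 0.0523
grip_force: 14.9
```

```bash
python3 - <<'E'
from rig import robot
from h import *
o=robot.get_obs();c=robot.camera("scene");cv2.imwrite("pics/s2.png",cv2.resize(c["image"][40:220,170:410,::-1],None,fx=2.5,fy=2.5));print(o["position"],o["grip_width"],o["grip_force"])
E
```

```text
[0.48870334 0.09128955 0.15293882] 0.05232724202270826 14.87260414708544
```

View pics/s2.png

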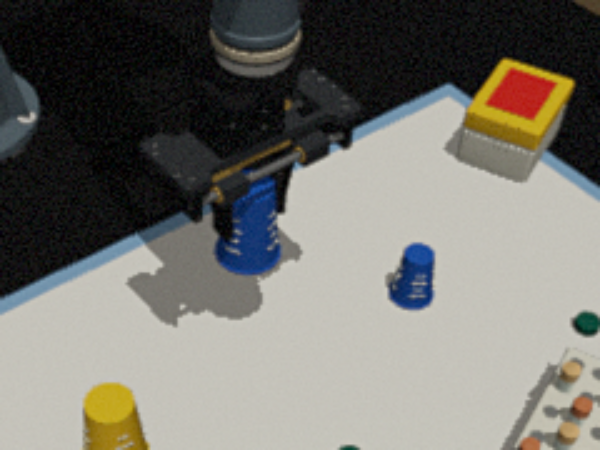

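The crop shows the medium beaker held upright in the fingers, rim well clear of the bench. The small beaker stands at crop px (412,275).

Emit:
{"op": "move_arm", "data": {"moves": "-0.05 0.1 0 0 0 0 0.3; -0.14 0.3 0 0 0 0 0.3; -0.24 0.53 0 0 0 0 0.3; -0.35 0.77 0 0 0 0 0.3; -0.44 1 0 0 0 0 0.3"}}

```text
time: 4.7
position: [0.5319, 0.1929, 0.1501]
tool_rot: [-0.0, 1.0, -0.0, -0.001]
ft_force: [0.1, -0.1, 0.2]
grip_width: 0.0525
grip_force: 14.9
```

Emit:
{"op": "move_arm", "data": {"moves": "-0.09 0.2 0 0 0 0 0.3; -0.19 0.43 0 0 0 0 0.3; -0.27 0.6 0 0 0 0 0.3; -0.3 0.66 0 0 0 0 0.3; -0.3 0.66 0 0 0 0 0.3; -0.3 0.66 0 0 0 0 0.3; -0.3 0.66 0 0 0 0 0.3"}}

```text
time: 5.4
position: [0.5611, 0.2565, 0.1511]
tool_rot: [-0.0, 1.0, -0.0, -0.001]
ft_force: [-0.8, 0.6, -0.3]
grip_width: 0.0526
grip_force: 14.9
```

```bash
python3 - <<'E'
from rig import robot
from h import *
o=robot.get_obs();c=robot.camera("scene");im=c["image"].copy()
P=o["position"];z0=P[2]-.0525
for pt in((.5624,.2575,.062),(P[0],P[1],z0+.085),(P[0],P[1],z0)):
    u,v=proj(c,np.array(pt));print(u,v);cv2.circle(im,(int(round(u)),int(round(v))),1,(255,0,0),-1)
cv2.imwrite("pics/s3.png",cv2.resize(im[40:220,230:440,::-1],None,fx=3,fy=3));print(o["position"],o["grip_width"],o["grip_force"])
E
```

```text
337.11052420081137 141.27071711498718
344.4652952606373 104.143450213114
338.735067296909 130.70944860172165
[0.56109169 0.25652216 0.15114925] 0.05255614342600646 14.87275531285377
```

View pics/s3.png

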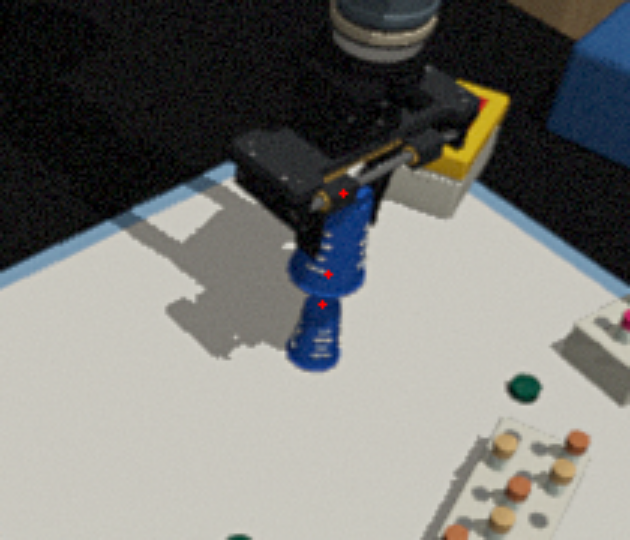

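The crop shows the medium beaker's rim (px 328,275) directly above the small beaker's top (px 322,300), aligned within about 1–2 mm. I'll lower it gently.

Emit:
{"op": "move_arm", "data": {"moves": "-0.01 0.01 0.1 0 0 0 0.3; -0.01 0.01 0.25 0 0 0 0.3; -0.01 0.01 0.4 0 0 0 0.3; -0.01 0.01 0.55 0 0 0 0.3; -0.01 0.01 0.7 0 0 0 0.3; -0.01 0.01 0.82 0 0 0 0.3; -0.01 0.01 0.91 0 0 0 0.3; -0.01 0.01 0.96 0 0 0 0.3; -0.01 0.01 0.98 0 0 0 0.3; -0.01 0.01 0.98 0 0 0 0.3"}}

```text
time: 6.45
position: [0.5629, 0.2585, 0.0535]
tool_rot: [-0.001, 1.0, 0.0, 0.0]
ft_force: [0.4, 0.7, -0.4]
grip_width: 0.0528
grip_force: 14.9
```

Emit:
{"op": "move_arm", "data": {"moves": "0 0 0.01 0 0 0 0.3; 0 0 0.02 0 0 0 0.3; 0 0 0.02 0 0 0 0.3; 0 0 0.02 0 0 0 0.65; 0 0 0.02 0 0 0 0.75; 0 0 0.02 0 0 0 0.9; 0 0 0.02 0 0 0 1; 0 0 0.02 0 0 0 1; 0 0 0.02 0 0 0 1; 0 0 0.02 0 0 0 1"}}

```text
time: 7.45
position: [0.5627, 0.2584, 0.0515]
tool_rot: [-0.0, 1.0, -0.0, -0.0]
ft_force: [0.0, 0.5, 0.2]
grip_width: 0.0862
grip_force: 0.0
```

Emit:
{"op": "move_arm", "data": {"moves": "0 0 -0.1 0 0 0 1; 0 0 -0.3 0 0 0 1; 0 0 -0.6 0 0 0 1; 0 0 -1 0 0 0 1"}}

```text
time: 7.85
position: [0.5615, 0.258, 0.1516]
tool_rot: [-0.0, 1.0, -0.0, -0.002]
ft_force: [0.5, -0.2, -0.5]
grip_width: 0.0869
grip_force: 0.0
```

Emit:
{"op": "move_arm", "data": {"moves": "0.03 -0.3 -0.2 0 0 0 1; 0.06 -0.7 -0.4 0 0 0 1; 0.12 -1 -0.4 0 0 0 1"}}

```text
time: 8.15
position: [0.5531, 0.1572, 0.1956]
tool_rot: [-0.001, 1.0, 0.0, 0.004]
ft_force: [0.8, -0.1, 0.3]
grip_width: 0.0868
grip_force: 0.0
```

```bash
python3 - <<'E'
from rig import robot
from h import *
print(robot.get_obs()["position"])
for n,p in(("top",(140,162)),("scene",(338,135))):
    c=robot.camera(n);q=proj(c,np.array([.5624,.2575,.085]));r=face(c,*q,.085,"b",25);print(n,q,r)
    print(c["image"][int(q[1])-3:int(q[1])+4:3,int(q[0])])
E
```

```text
[0.55312693 0.15720478 0.19560024]Traceback (most recent call last):
  File "<stdin>", line 5, in <module>
  File "h.py", line 19, in face
    k=max(cv2.findContours(b,0,cv2.CHAIN_APPROX_NONE)[0],key=cv2.contourArea)
ValueError: max() iterable argument is empty
```

Emit:
{"op": "move_arm", "data": {"moves": "0.05 -0.4 0 0 0 0 1; 0.1 -0.8 0 0 0 0 1; 0.13 -1 0 0 0 0 1"}}

```text
time: 8.5
position: [0.5375, 0.056, 0.1922]
tool_rot: [0.0, 1.0, -0.0, 0.0]
ft_force: [-0.3, -0.1, -0.4]
grip_width: 0.0867
grip_force: 0.0
```

Emit:
{"op": "move_arm", "data": {"moves": "0.05 -0.4 0 0 0 0 1; 0.1 -0.8 0 0 0 0 1; 0.13 -1 0 0 0 0 1"}}

```text
time: 8.8
position: [0.5249, -0.0442, 0.1922]
tool_rot: [0.001, 1.0, -0.0, 0.0]
ft_force: [0.5, 0.2, -1.4]
grip_width: 0.0873
grip_force: 0.0
```

Emit:
{"op": "move_arm", "data": {"moves": "0.05 -0.4 0 0 0 0 1; 0.1 -0.8 0 0 0 0 1; 0.13 -1 0 0 0 0 1"}}

```text
time: 9.1
position: [0.5122, -0.1446, 0.1923]
tool_rot: [0.001, 1.0, -0.001, 0.001]
ft_force: [-0.4, 0.4, -0.2]
grip_width: 0.0871
grip_force: 0.0
```

Emit:
{"op": "move_arm", "data": {"moves": "0.05 -0.4 0 0 0 0 1; 0.1 -0.8 0 0 0 0 1; 0.13 -1 0 0 0 0 1; 0.13 -1 0 0 0 0 1; 0.13 -1 0 0 0 0 1"}}

```text
time: 9.6
position: [0.4989, -0.2415, 0.1918]
tool_rot: [0.0, 1.0, 0.0, -0.0]
ft_force: [-0.2, -0.7, 0.1]
grip_width: 0.087
grip_force: 0.0
```

```bash
python3 - <<'E'
from rig import robot
from h import *
np.set_printoptions(precision=4,suppress=True)
print(robot.get_obs()["position"])
for n in("top","scene"):
    c=robot.camera(n);cv2.imwrite(f"pics/{n}4.png",c["image"][:,:,::-1])
    for nm,P in(("nest",(.5624,.2575,.085)),("large",(.4955,-.2695,.11))):
        q=proj(c,np.array(P))
        try:print(n,nm,q,face(c,*q,P[2],"b",30))
        except Exception as e:print(n,nm,e)
E
```

```text
[ 0.4989 -0.2415  0.1918]
top nest [140.7484 161.2583] ((140.9419795221843, 161.4334470989761), array([0.562, 0.257, 0.085]), array([0.0441, 0.0412]), 135.0)
top large [374.3513 189.5117] ((366.61538461538464, 181.7948717948718), array([ 0.5129, -0.2527,  0.11  ]), array([0.0159, 0.0163]), 120.0)
scene nest [338.5187 134.7944] ((338.53164556962025, 134.79113924050634), array([0.5624, 0.2575, 0.085 ]), array([0.0433, 0.0425]), 125.0)
scene large [133.9527 209.7286] ((135.51776649746193, 211.4238578680203), array([ 0.5014, -0.2687,  0.11  ]), array([0.0466, 0.0581]), 125.0)
```

View pics/scene4.png

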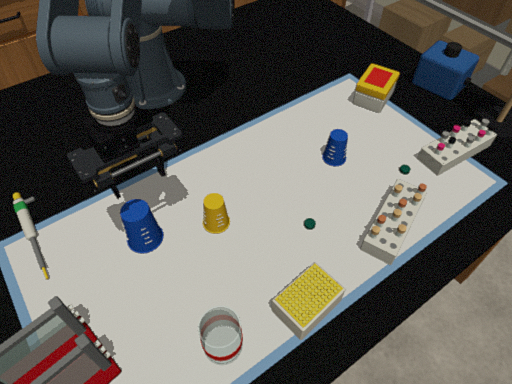

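The view shows the medium beaker standing over the small one at px (335,148), its face at the 85 mm height in both views at (0.562, 0.257). The large beaker is at (142,226), with the fingers just behind it. Now I'll centre over the large one.

Emit:
{"op": "move_arm", "data": {"moves": "0.03 -0.28 0 0 0 0 1; 0.03 -0.28 0.25 0 0 0 1; 0.03 -0.28 0.5 0 0 0 1; 0.03 -0.28 0.5 0 0 0 1; 0.03 -0.28 0.5 0 0 0 1; 0.03 -0.28 0.5 0 0 0 1"}}

```text
time: 10.3
position: [0.4972, -0.2694, 0.1427]
tool_rot: [-0.001, 1.0, -0.001, 0.001]
ft_force: [-0.1, 0.2, -0.2]
grip_width: 0.0874
grip_force: 0.0
```

```bash
python3 - <<'E'
from rig import robot
from h import *
c=robot.camera("scene");P=robot.get_obs()["position"];im=c["image"].copy()
for s in(-.0435,.0435):
  for z in(P[2]-.011,):
    u,v=proj(c,np.array([P[0],P[1]+s,z]));cv2.circle(im,(int(u),int(v)),1,(255,0,0),-1)
cv2.imwrite("pics/s5.png",cv2.resize(im[100:270,60:270,::-1],None,fx=3,fy=3));print(P)
E
```

```text
[ 0.49721278 -0.26968351  0.14293041]
```

View pics/s5.png

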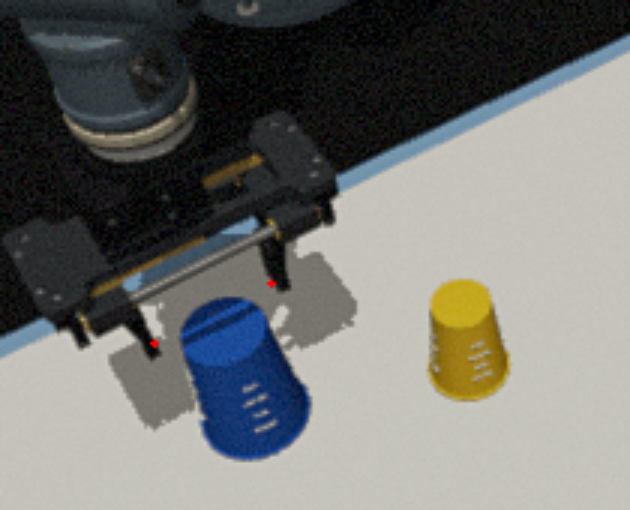

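The crop shows the fingertips at px (155,350) and (285,288), one on each side of the large beaker's top at (224,331). Descending to grip.

Emit:
{"op": "move_arm", "data": {"moves": "0.01 0 0.2 0 0 0 1; 0.01 0 0.4 0 0 0 1; 0.01 0 0.6 0 0 0 1; 0.01 0 0.72 0 0 0 1; 0.01 0 0.72 0 0 0 1; 0.01 0 0.72 0 0 0 0.7; 0.01 0 0.72 0 0 0 0.6; 0.01 0 0.72 0 0 0 0.5; 0.01 0 0.72 0 0 0 0.5; 0.01 0 0.72 0 0 0 0.5; 0.01 0 0.72 0 0 0 0.5", "squeeze": 18}}

```text
time: 11.45
position: [0.4957, -0.2699, 0.0704]
tool_rot: [-0.0, 1.0, -0.0, 0.001]
ft_force: [-0.4, 1.5, 5.5]
grip_width: 0.0682
grip_force: 18.2
```

Emit:
{"op": "move_arm", "data": {"moves": "0 0 -0.1 0 0 0 0.5; 0 0 -0.3 0 0 0 0.5; 0 0 -0.5 0 0 0 0.5; 0 0 -0.7 0 0 0 0.5; 0 0 -0.9 0 0 0 0.5; 0 0 -1 0 0 0 0.5"}}

```text
time: 12.05
position: [0.4958, -0.2702, 0.1715]
tool_rot: [-0.001, 1.0, -0.001, 0.001]
ft_force: [0.3, -0.3, -1.0]
grip_width: 0.068
grip_force: 17.9
```

Emit:
{"op": "move_arm", "data": {"moves": "0 0.05 -0.1 0 0 0 0.5; -0.02 0.2 -0.2 0 0 0 0.5; -0.04 0.4 -0.2 0 0 0 0.5; -0.07 0.65 -0.2 0 0 0 0.5; -0.1 0.85 -0.2 0 0 0 0.5; -0.12 1 -0.2 0 0 0 0.5"}}

```text
time: 12.65
position: [0.5066, -0.167, 0.1892]
tool_rot: [-0.001, 1.0, 0.001, -0.001]
ft_force: [0.6, -0.6, -0.9]
grip_width: 0.068
grip_force: 17.9
```

Emit:
{"op": "move_arm", "data": {"moves": "-0.03 0.22 0 0 0 0 0.5; -0.06 0.45 0 0 0 0 0.5; -0.1 0.75 0 0 0 0 0.5; -0.13 1 0 0 0 0 0.5"}}

```text
time: 13.05
position: [0.5197, -0.0676, 0.1893]
tool_rot: [-0.001, 1.0, 0.0, -0.001]
ft_force: [1.1, -0.6, -1.8]
grip_width: 0.0678
grip_force: 17.9
```

Emit:
{"op": "move_arm", "data": {"moves": "-0.03 0.25 0 0 0 0 0.5; -0.06 0.5 0 0 0 0 0.5; -0.1 0.75 0 0 0 0 0.5; -0.13 1 0 0 0 0 0.5"}}

```text
time: 13.45
position: [0.5326, 0.0321, 0.1893]
tool_rot: [-0.001, 1.0, 0.0, -0.0]
ft_force: [-0.5, 0.3, -0.5]
grip_width: 0.0677
grip_force: 17.9
```

Emit:
{"op": "move_arm", "data": {"moves": "-0.03 0.25 0 0 0 0 0.5; -0.06 0.5 0 0 0 0 0.5; -0.1 0.75 0 0 0 0 0.5; -0.13 1 0 0 0 0 0.5"}}

```text
time: 13.85
position: [0.5454, 0.132, 0.1893]
tool_rot: [-0.001, 1.0, -0.0, -0.0]
ft_force: [1.0, -1.2, -0.6]
grip_width: 0.068
grip_force: 17.9
```

Emit:
{"op": "move_arm", "data": {"moves": "-0.03 0.25 0 0 0 0 0.5; -0.06 0.5 0 0 0 0 0.5; -0.1 0.75 0 0 0 0 0.5; -0.13 0.93 0 0 0 0 0.5; -0.14 1 0 0 0 0 0.5; -0.14 1 0 0 0 0 0.5; -0.14 1 0 0 0 0 0.5; -0.14 1 0 0 0 0 0.5"}}

```text
time: 14.65
position: [0.5596, 0.2293, 0.1895]
tool_rot: [0.0, 1.0, -0.0, -0.0]
ft_force: [0.2, -0.4, -1.3]
grip_width: 0.0679
grip_force: 17.9
```

Emit:
{"op": "move_arm", "data": {"moves": "-0.015 0.14 0 0 0 0 0.5; -0.03 0.25 0 0 0 0 0.5; -0.03 0.28 0 0 0 0 0.5; -0.03 0.28 0 0 0 0 0.5; -0.03 0.28 0 0 0 0 0.5; -0.03 0.28 0 0 0 0 0.5"}}

```text
time: 15.25
position: [0.5626, 0.2582, 0.1895]
tool_rot: [-0.0, 1.0, -0.0, -0.0]
ft_force: [0.3, -0.4, -2.1]
grip_width: 0.0674
grip_force: 17.9
```

```bash
python3 - <<'E'
from rig import robot
from h import *
o=robot.get_obs();c=robot.camera("scene");im=c["image"].copy()
P=o["position"];z0=P[2]-.0704
for pt in((.5622,.2573,.085),(P[0],P[1],z0)):
    u,v=proj(c,np.array(pt));print(u,v);cv2.circle(im,(int(round(u)),int(round(v))),1,(255,0,0),-1)
cv2.imwrite("pics/s6.png",cv2.resize(im[10:220,230:450,::-1],None,fx=2.8,fy=2.8));print(P,z0,o["grip_force"])
# rim extent of large: lowest part mask columns
m=cv2.inRange(cv2.cvtColor(c["image"],cv2.COLOR_RGB2HSV),(100,120,30),(130,255,255))
for r in range(80,175,5):
    x=np.flatnonzero(m[r,280:400]);print(r,(x.min()+280,x.max()+280) if len(x) else None,end=" ")
E
```

```text
338.4069152198588 134.78183730546257
340.97144896439005 124.71384882685388
[0.56262385 0.25821885 0.18947227] 0.11907227100181418 17.891461919862195
80 None 85 (np.int64(348), np.int64(350)) 90 (np.int64(351), np.int64(362)) 95 (np.int64(348), np.int64(361)) 100 (np.int64(340), np.int64(390)) 105 (np.int64(339), np.int64(359)) 110 (np.int64(338), np.int64(358)) 115 (np.int64(328), np.int64(357)) 120 (np.int64(326), np.int64(356)) 125 (np.int64(325), np.int64(357)) 130 (np.int64(329), np.int64(355)) 135 (np.int64(330), np.int64(347)) 140 (np.int64(329), np.int64(346)) 145 (np.int64(327), np.int64(345)) 150 (np.int64(325), np.int64(343)) 155 (np.int64(323), np.int64(343)) 160 (np.int64(324), np.int64(345)) 165 (np.int64(333), np.int64(338)) 170 None
```

View pics/s6.png

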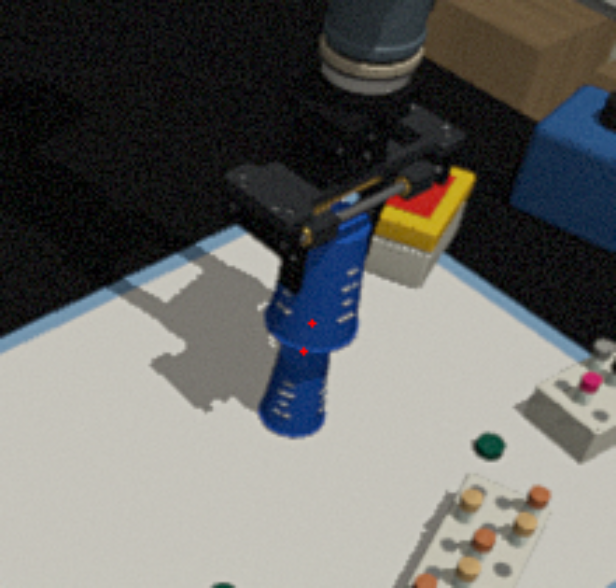

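The crop shows the large beaker upright, its rim centred at full-image px (341,125) as predicted, directly over the medium one. Lowering now.

Emit:
{"op": "move_arm", "data": {"moves": "0 -0.01 0.1 0 0 0 0.5; 0 -0.01 0.25 0 0 0 0.5; 0 -0.01 0.4 0 0 0 0.5; 0 -0.01 0.55 0 0 0 0.5; 0 -0.01 0.7 0 0 0 0.5; 0 -0.01 0.85 0 0 0 0.5; 0 -0.01 0.95 0 0 0 0.5; 0 -0.01 1 0 0 0 0.5; 0 -0.01 1 0 0 0 0.5"}}

```text
time: 16.2
position: [0.5624, 0.2572, 0.0887]
tool_rot: [-0.0, 1.0, -0.0, -0.001]
ft_force: [-0.0, 0.4, -1.0]
grip_width: 0.0681
grip_force: 17.9
```

Emit:
{"op": "move_arm", "data": {"moves": "0 0 0.06 0 0 0 0.5; 0 0 0.11 0 0 0 0.5; 0 0 0.15 0 0 0 0.5; 0 0 0.17 0 0 0 0.5; 0 0 0.18 0 0 0 0.5; 0 0 0.18 0 0 0 0.5"}}

```text
time: 16.8
position: [0.5627, 0.2574, 0.0715]
tool_rot: [-0.0, 1.0, -0.0, -0.0]
ft_force: [0.1, 0.4, -0.6]
grip_width: 0.0677
grip_force: 17.9
```

Emit:
{"op": "move_arm", "data": {"moves": "0 0 0.01 0 0 0 0.5; 0 0 0.02 0 0 0 0.5; 0 0 0.02 0 0 0 0.5; 0 0 0.02 0 0 0 0.8; 0 0 0.02 0 0 0 0.9; 0 0 0.02 0 0 0 1; 0 0 0.02 0 0 0 1; 0 0 0.02 0 0 0 1; 0 0 0.02 0 0 0 1"}}

```text
time: 17.7
position: [0.5627, 0.2574, 0.0693]
tool_rot: [-0.0, 1.0, -0.0, -0.0]
ft_force: [-0.4, -0.4, -0.2]
grip_width: 0.0867
grip_force: 0.0
```

Emit:
{"op": "move_arm", "data": {"moves": "0 0 -0.1 0 0 0 1; 0 0 -0.3 0 0 0 1; 0 0 -0.6 0 0 0 1; 0 0 -1 0 0 0 1"}}

```text
time: 18.1
position: [0.5615, 0.2571, 0.1696]
tool_rot: [-0.0, 1.0, -0.0, -0.002]
ft_force: [0.4, 0.7, -0.0]
grip_width: 0.0871
grip_force: 0.0
```

Emit:
{"op": "move_arm", "data": {"moves": "0.03 -0.3 -0.2 0 0 0 1; 0.06 -0.7 -0.4 0 0 0 1; 0.12 -1 -0.4 0 0 0 1"}}

```text
time: 18.4
position: [0.5531, 0.1562, 0.2136]
tool_rot: [-0.001, 1.0, 0.0, 0.004]
ft_force: [0.5, -0.7, 0.5]
grip_width: 0.0872
grip_force: 0.0
```

Emit:
{"op": "move_arm", "data": {"moves": "0.03 -0.3 0 0 0 0 1; 0.06 -0.7 0 0 0 0 1; 0.12 -1 0 0 0 0 1; 0.12 -1 0 0 0 0 1; 0.12 -1 0 0 0 0 1; 0.12 -1 0 0 0 0 1"}}

```text
time: 19.0
position: [0.5392, 0.0581, 0.21]
tool_rot: [-0.001, 1.0, 0.0, 0.0]
ft_force: [0.4, -0.1, -0.3]
grip_width: 0.0868
grip_force: 0.0
```

```bash
python3 - <<'E'
from rig import robot
from h import *
for n in("top","scene"):
    c=robot.camera(n);q=proj(c,np.array([.5624,.2575,.11]))
    try:print(n,q,face(c,*q,.11,"b",30))
    except Exception as e:print(e)
cv2.imwrite("pics/s7.png",c["image"][:,:,::-1])
E
```

```text
top [137.83062594 159.12067449] ((135.2736842105263, 158.3763157894737), array([0.56405936, 0.2632026 , 0.11      ]), array([0.0565479 , 0.04170248]), 136.0)
scene [340.10556579 127.49654445] ((340.02076124567475, 127.8477508650519), array([0.56321959, 0.25644272, 0.11      ]), array([0.05594652, 0.0572339 ]), 124.0)
```

View pics/s7.png

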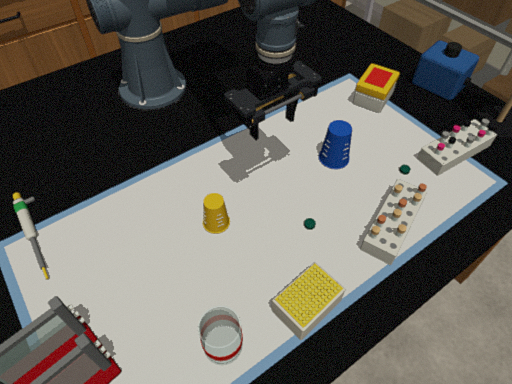

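The final view shows the large beaker standing upright over the nest at px (336,145), with its top face where a rim flat on the bench would put it. The yellow beaker has not moved, and the gripper is clear and at rest.

```bash
python3 -c "
from rig import robot
print(robot.hand_in())"
```

```text
the job is handed in; nothing more can be done
None
```

The medium beaker is set down over the small one and the large over the medium; the last picture shows the nest upright with its rim down and the yellow beaker unmoved. I handed it in at about 19 s, but no verdict came back.

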